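Close the cam clamp on the model house

ROBOT

A 7-joint arm with a two-finger parallel gripper is mounted at the origin on the work surface. World frame = base frame: x ahead of the robot, y to its left, z up, the work surface at z = 0. Lengths are in m, angles in rad, forces in N, time in s.
With the tool pointing down it reaches from about 0.425 to 0.875 m from the base axis. Payload 9.9 kg.
Tool frame: the origin (TCP) lies midway between the tips of the shut fingers; the grasp point (between the pads) lies 19 mm behind it (ctrl.grip_depth is the distance from the TCP to the grasp point, in m); z points along the fingers, y is the line along which they close (so a half turn about z gives the same grasp; the last joint's range is limited). The gripper opens to 85 mm and grips with 20 to 120 N. Pads are 22 mm wide; open, the fingers measure 114 mm over their backs; the gripper's body (76 mm by 85 mm) begins 54 mm behind the grasp point. The pads swing forward as they close: fully open they stand 13 mm farther back than shut.
Start: joints at [-1.23, 0.576, 0.025, 1.437, -0.015, 1.129, -0.057], TCP at [0.278, 0.615, 0.231] pointing down, gripper open.
Joint ranges: [-2.76, 2.76], [-0.34, 2.15], [-1.52, 1.57], [0.19, 2.46], [-1.09, 4.23], [0.17, 1.99], [-2.82, 2.82]. Speed limits (rad/s): [2.22, 2.22, 3.01, 3.01, 3.14, 3.14, 3.14].

INTERFACE

Orientations are given as a rotation vector (axis times angle).
In Python, from station import ctrl, read_camera gives the robot as it stands.
- The arm moves only by the tool move_arm, never from a script. Its argument "plan" is a list of rows, each an object of numbers: "tx", "ty", "tz": the shift along the tool's x, y, z in cm; "yaw": the turn about the tool's z in degrees; "grip": the opening, from 0 (shut) to 1 (fully open). A call has 1 to 8 rows; each row is the pose to reach, as a shift and turn from the pose commanded when the call began, along the tool's axes at that moment; what a row does not reach only later rows make up. A row lasts 1/12 s, in which the tool goes at most 41.7 mm and 7.16 degrees, less where a joint would pass 70% of its speed; a pose out of reach is approached as far as the arm can. A call with a gripper value outside its range is refused whole. The fingers move at their own pace and stop on an object; "newtons" is the grip in N (left out, the last holds). Time passes only in rows, so rows that repeat a pose let the fingers close. It gives the time, the measured TCP pose, the force, the opening and the grip force at its end, in the units of the state.
- ctrl.state(): the state, without advancing time (a new reading comes with each control period).
- read_camera(name): name is "side" or "top"; returns a dict with "img" (384x512x3 uint8, blue, green, red), "K" (3x3 intrinsics, pixels), "cam_to_world" (4x4, takes a point from camera to world coordinates). Camera axes: x right, y up, looking along -z (the intrinsics and any distortion apply to the point x, -y, -z); pixel columns grow to the right and rows downward; lengths in m; the calibration is good to about 2 mm. A picture is of the moment at which its call begins. There is no depth.
- ctrl.sign_off(): hands the job in; it is judged then, once.
The state is a dict: "clock": time; "qpos": joint angles; "joint_vel": joint speeds; "effort": joint torques, N m; "tool_pos": TCP position; "tcp_rot": TCP orientation; "contact_force": force on the tool from outside, world axes, zero at the start; "wrist_torque": the same for the moment, N m; "gripper_width": opening from 0.0 (shut) to 1.0 (fully open); "grip_force": force on a finger pad.
Only numpy, scipy, OpenCV 4.12 (cv2) and the standard library are available. Lean on these libraries where they do the work, as an engineer would, in place of code of your own. Each camera call takes 0.05 s, during which the arm holds its last target. There are 200 camera calls.

TASK

Clamp the little wooden house for painting; turn the crank of the cam clamp that it lies in anticlockwise (seen from above), until the jaw has pushed the house up to the wooden stop and the brass roller rests in the middle of the cam's dwell, the broad round end of the cam; the crank arm then points straight away from the house. Then let go, and leave the other clamp, the one with the silver model truck, as it is.

Things in the scene. Friction and masses are not known exactly. Their poses are not given: they have to be found in the camera images.
- clamp: Fixed cam clamp with the house in it, plywood base 255 x 130 x 15 mm. Origin on the vertical cam axis at table height; x runs along the base towards jaw and stop, z up. Base spans x -85 to 170 mm. Cam 24 to 36 mm above the table, its broad end (dwell) opposite the crank arm; a 3 N spring holds the roller to it. Jaw face at x = 90 mm open, 108 mm on the dwell; stop face x = 150 mm; tops 54 and 37 mm up.
- clamp_grip (a point): Mid-height of the upright crank handle: round wooden sleeve 22 mm wide, 50 to 108 mm above the table, 60 mm off the cam axis; it spins freely on its pin. Arm under it is up to 48 mm high. Site x points outwards along the arm. Arm along clamp +x: open; start -28 to 70 deg from there; along -x: mid dwell (dwell +-35 deg). Stops at -45 and 223 deg. Takes up to 5 N; before the dwell it may spring back.
- house: Loose wooden model house with a dark gabled roof, 60 g, standing on the clamp's base (15 mm up) between jaw and stop: 40 mm along the clamp's x, 52 mm wide over the eaves, 53 mm high with its chimney. Origin in the centre of its underside, z up. Against the stop its origin is at x = 128 to 130 mm of the clamp.
- spare_grip (a point): Mid-height of the crank handle (79 mm above the table) of the other clamp, which is of the same make and holds a silver model truck. This handle must not be moved.
Mind the look-alikes: they are no part of the job. Leave any green or pink look-alike of the house alone.

How it is judged:
At the end, for the whole second after the job is handed in: The crank arm of the house's clamp points away from the house within 30 degrees, so that the roller rests on the dwell; the house stands upright (10 degrees) between jaw and stop, its near end within about 6 mm of the stop, at rest (x of clamp_grip in the frame of clamp below -0.051 m and x of house in the frame of clamp between 0.124 and 0.136 m and angle between house's own z axis and vertical below 0.17 rad and linear speed of house below 0.03 m/s); the robot touches nothing.
It fails at once if the other clamp's handle was moved by more than 20 mm (distance of spare_grip from where it was at the start of the episode above 0.02 m).
It also fails if it takes over 40 s, if anything falls off the work surface, if the arm or the gripper's body presses on something with over 40 N, if the wrist force passes 120 N, or if a joint passes its speed limit or range.

## Working session

There is one attempt and no reset: what is moved stays moved. The work goes in short steps, Python scripts to look and compute and a tool call to move; the robot and the scene stay as the last step left them, time stands still between calls to the robot, and variables do not carry over. Pictures are saved under pics/ and viewed, at most 10 in all, crops included, and the job is handed in when it is done.

Besides the shell and the picture viewer there is one more tool, called after ">>>" in YAML: its name, and indented under it one key for each argument. move_arm: Moves the arm, as the interface text tells. Its arguments: {"type":"object","properties":{"plan":{"type":"array","items":{"type":"object","properties":{"tx":{"type":"number"},"ty":{"type":"number"},"tz":{"type":"number"},"yaw":{"type":"number"},"grip":{"type":"number"}}}},"newtons":{"type":"number"}},"required":["plan"]}

```bash
mkdir -p pics
python3 - <<'E'
from station import ctrl, read_camera
import cv2,numpy as np
for n in("top","side"):
    d=read_camera(n);cv2.imwrite(f"pics/{n}0.png",d["img"]);np.savez(f"{n}0.npz",**{k:d[k] for k in("img","K","cam_to_world")})
    print(n,{k:(v if k!="img" else 0) for k,v in d.items()})
print(ctrl.state())
E
```

```text
top {'img': 0, 'K': array([[402.1768761 ,   0.        , 256.75308141],
       [  0.        , 402.1768761 , 184.9246851 ],
       [  0.        ,   0.        ,   1.        ]]), 'cam_to_world': array([[-0.00961369,  0.99675698, -0.07989426,  0.595683  ],
       [-0.99931227, -0.01243833, -0.03493252,  0.05711422],
       [-0.03581299,  0.07950348,  0.99619106,  0.97332465],
       [ 0.        ,  0.        ,  0.        ,  1.        ]])}
side {'img': 0, 'K': array([[370.06660282,   0.        , 254.69481774],
       [  0.        , 370.06660282, 190.25737453],
       [  0.        ,   0.        ,   1.        ]]), 'cam_to_world': array([[ 0.95424762,  0.2205944 , -0.20186526,  0.48493674],
       [-0.2989747 ,  0.69245326, -0.65659928, -0.49668551],
       [-0.00505986,  0.68691091,  0.72672402,  0.66940239],
       [ 0.        ,  0.        ,  0.        ,  1.        ]])}
{'clock': 0.1, 'qpos': array([-1.22978072,  0.57642355,  0.02483189,  1.43783489, -0.01500548,
        1.12900891, -0.05649448]), 'joint_vel': array([ 0.0005717 , -0.00113195, -0.00070938, -0.00276617, -0.00056004,
        0.00056812,  0.00137353]), 'effort': array([ 6.34585464e-03, -7.67305613e+01,  2.25799352e+00, -2.86604333e+01,
        1.58605148e-02,  8.67709983e-03, -1.75852199e-05]), 'tool_pos': array([0.2780163 , 0.61463183, 0.23054116]), 'tcp_rot': array([-6.62164326e-01, -3.07075678e+00,  2.30705825e-03]), 'contact_force': array([-0.4046695 ,  0.14892116,  0.22897921]), 'wrist_torque': array([-0.02118578,  0.00133139,  0.04854095]), 'grip_force': 0.0, 'gripper_width': 1.002625321093855}
```

View pics/top0.png

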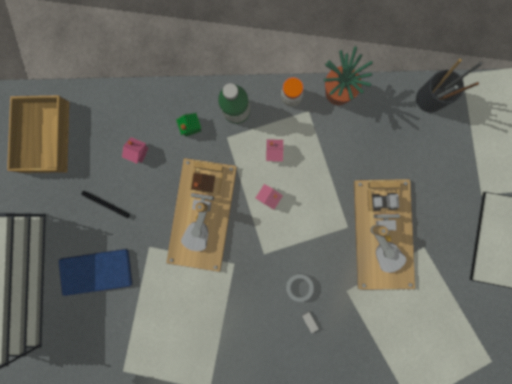

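View pics/side0.png

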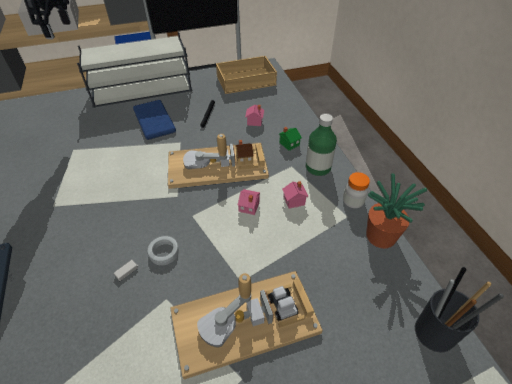

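```bash
cat > h.py <<'E'
import numpy as np,cv2
def load(n): return dict(np.load(n+".npz"))
def ray(d,uv):
    K=d["K"];M=d["cam_to_world"];p=np.array([(uv[0]-K[0,2])/K[0,0],-(uv[1]-K[1,2])/K[1,1],-1.]);return M[:3,3],M[:3,:3]@p
def onz(d,uv,z):
    o,r=ray(d,uv);return o+r*(z-o[2])/r[2]
def proj(d,P):
    M=d["cam_to_world"];c=M[:3,:3].T@(np.array(P)-M[:3,3]);K=d["K"];return np.array([K[0,2]+K[0,0]*c[0]/-c[2],K[1,2]+K[1,1]*-c[1]/-c[2]])
def two(a,ua,b,ub):
    o,r=ray(a,ua);p,s=ray(b,ub);t=np.linalg.lstsq(np.c_[r,-s],p-o,rcond=None)[0];return (o+t[0]*r+p+t[1]*s)/2,np.linalg.norm(o+t[0]*r-p-t[1]*s)
E
python3 - <<'E'
from h import *
t=load("top0");s=load("side0")
hsv=cv2.cvtColor(t["img"],cv2.COLOR_BGR2HSV)
m=cv2.inRange(hsv,(8,70,90),(25,255,255));m[:, :150]=0;m[:140]=0;m[300:]=0
m=cv2.morphologyEx(m,cv2.MORPH_CLOSE,np.ones((5,5)))
for c in cv2.findContours(m,cv2.RETR_EXTERNAL,2)[0]:
    if cv2.contourArea(c)>1500:
        b=cv2.boxPoints(cv2.minAreaRect(c));print(b.round(1).tolist(),[onz(t,p,.015)[:2].round(4).tolist() for p in b])
a=cv2.resize(t["img"][150:280,155:250],None,fx=4.2,fy=4.2,interpolation=2)
b=cv2.resize(s["img"][125:195,155:280],None,fx=3.1,fy=3.1,interpolation=2)
o=np.zeros((546,800,3),np.uint8);o[:a.shape[0],:a.shape[1]]=a;o[:b.shape[0],405:405+b.shape[1]]=b
cv2.imwrite("pics/crop.png",o);print(a.shape,b.shape)
E
```

```text
[[353.5, 180.10000610351562], [410.5, 178.0], [414.6000061035156, 287.8999938964844], [357.6000061035156, 290.1000061035156]] [[0.6812, -0.1391], [0.6845, -0.2729], [0.4291, -0.272], [0.4247, -0.1412]]
[[166.0, 262.70001220703125], [183.1999969482422, 157.0], [236.89999389648438, 165.8000030517578], [219.6999969482422, 271.3999938964844]] [[0.49, 0.3082], [0.7425, 0.2684], [0.7193, 0.138], [0.4689, 0.1801]]
(546, 399, 3) (217, 388, 3)
```

View pics/crop.png

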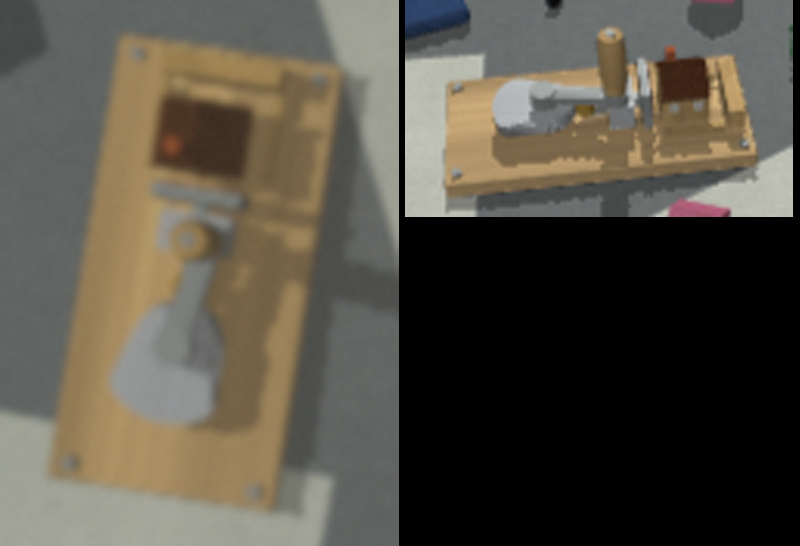

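The house's clamp is the left one (base at top pixels 166–237, 157–271). Its dark-brown gabled house is at (203,183) and its handle at about (201,207). The other clamp, at (385,235), holds the silver truck and stays untouched, and the pink and green houses are look-alikes.

```bash
cat >> h.py <<'E'
ex=np.array([.2514,-.041]);ex/=np.linalg.norm(ex);ey=np.array([-ex[1],ex[0]])
O=np.array([.4795,.2442])+.085*ex
def toclamp(p): q=np.array(p)[:2]-O;return np.array([q@ex,q@ey])
def toworld(c): return O+c[0]*ex+c[1]*ey
E
python3 - <<'E'
from h import *
from scipy.spatial.transform import Rotation as R
t=load("top0");s=load("side0")
hz=onz(t,(201,207.1),.108);hs=onz(s,(221.8,136.3),.108)
for P in(hz,hs):
    c=toclamp(P);print(P.round(4),c.round(4),np.hypot(*c),np.degrees(np.arctan2(c[1],c[0])))
print(two(t,(201,207.1),s,(221.8,136.3)),O)
Rm=R.from_rotvec([-6.62164326e-01,-3.07075678,.0023]).as_matrix();print(Rm.round(3))
P=(hz+hs)/2;P[2]=.20
print((Rm.T@(P-[.2780,.6146,.2305])*100).round(2))
E
```

```text
[0.6185 0.2085 0.108 ] [ 0.058  -0.0129] 0.05936537116411738 -12.533110673367759
[0.6187 0.2064 0.108 ] [ 0.0585 -0.0149] 0.06035702939032212 -14.288357852490714
(array([0.61885753, 0.20873461, 0.10618626]), np.float64(0.0006044171828761134)) [0.56339168 0.23051838]
[[-0.911  0.412 -0.001]
 [ 0.412  0.911 -0.001]
 [-0.    -0.001 -1.   ]]
[-47.81 -23.06   3.09]
```

>>> move_arm:
  plan:
    - {"tx":-16,"ty":-7.7,"tz":0,"yaw":-5,"grip":1}
    - {"tx":-16,"ty":-7.7,"tz":0,"yaw":-5}
    - {"tx":-32,"ty":-15.4,"tz":0,"yaw":-15}
    - {"tx":-32,"ty":-15.4,"tz":0,"yaw":-15}
    - {"tx":-32,"ty":-15.4,"tz":0,"yaw":-15}
    - {"tx":-32,"ty":-15.4,"tz":0,"yaw":-15}
    - {"tx":-32,"ty":-15.4,"tz":0,"yaw":-15}
    - {"tx":-32,"ty":-15.4,"tz":0,"yaw":-15}

```text
$.plan[1]: bad value
```

>>> move_arm:
  plan:
    - {"tx":-16,"ty":-7.7,"tz":0,"yaw":-5,"grip":1}
    - {"tx":-16,"ty":-7.7,"tz":0,"yaw":-5,"grip":1}
    - {"tx":-32,"ty":-15.4,"tz":0,"yaw":-15,"grip":1}
    - {"tx":-32,"ty":-15.4,"tz":0,"yaw":-15,"grip":1}
    - {"tx":-32,"ty":-15.4,"tz":0,"yaw":-15,"grip":1}
    - {"tx":-32,"ty":-15.4,"tz":0,"yaw":-15,"grip":1}
    - {"tx":-32,"ty":-15.4,"tz":0,"yaw":-15,"grip":1}
    - {"tx":-32,"ty":-15.4,"tz":0,"yaw":-15,"grip":1}

```text
clock: 0.77
tool_pos: [0.4931, 0.3576, 0.2311]
tcp_rot: [-0.256, -3.131, 0.001]
contact_force: [1.2, 0.9, -0.1]
gripper_width: 1.002
grip_force: 0.0
```

>>> move_arm:
  plan:
    - {"tx":-14.8,"ty":-12.8,"tz":0,"yaw":0,"grip":1}
    - {"tx":-14.8,"ty":-12.8,"tz":0,"yaw":0,"grip":1}
    - {"tx":-14.8,"ty":-12.8,"tz":0,"yaw":0,"grip":1}
    - {"tx":-14.8,"ty":-12.8,"tz":0,"yaw":0,"grip":1}
    - {"tx":-14.8,"ty":-12.8,"tz":0,"yaw":0,"grip":1}
    - {"tx":-14.8,"ty":-12.8,"tz":0,"yaw":0,"grip":1}
    - {"tx":-14.8,"ty":-12.8,"tz":0,"yaw":0,"grip":1}
    - {"tx":-14.8,"ty":-12.8,"tz":0,"yaw":0,"grip":1}

```text
clock: 1.43
tool_pos: [0.6169, 0.21, 0.2308]
tcp_rot: [-0.255, -3.13, -0.001]
contact_force: [-0.4, 0.2, -0.6]
gripper_width: 1.0
grip_force: 0.0
```

>>> move_arm:
  plan:
    - {"tx":-0.2,"ty":-0.2,"tz":4,"yaw":0,"grip":1}
    - {"tx":-0.2,"ty":-0.2,"tz":7,"yaw":0,"grip":1}
    - {"tx":-0.2,"ty":-0.2,"tz":10,"yaw":0,"grip":1}
    - {"tx":-0.2,"ty":-0.2,"tz":12,"yaw":0,"grip":1}
    - {"tx":-0.2,"ty":-0.2,"tz":14,"yaw":0,"grip":1}
    - {"tx":-0.2,"ty":-0.2,"tz":16,"yaw":0,"grip":1}
    - {"tx":-0.2,"ty":-0.2,"tz":16,"yaw":0,"grip":1}
    - {"tx":-0.2,"ty":-0.2,"tz":16,"yaw":0,"grip":1}

```text
clock: 2.1
tool_pos: [0.6177, 0.2085, 0.0707]
tcp_rot: [-0.252, -3.129, 0.0]
contact_force: [-0.7, -0.4, 1.5]
gripper_width: 1.0
grip_force: 0.0
```

Run:
```python
from station import read_camera
from h import *
o=[]
for n,(x,y,w,h) in(("top",(150,140,100,130)),("side",(150,90,130,110))):
    d=read_camera(n);np.savez(n+"1.npz",**{k:d[k] for k in("img","K","cam_to_world")})
    o.append(cv2.resize(d["img"][y:y+h,x:x+w],(w*3,h*3),interpolation=2))
a,b=o;im=np.zeros((390,690,3),np.uint8);im[:390,:300]=a;im[:330,300:]=b;cv2.imwrite("pics/c1.png",im)
```

```text
(no output)
```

View pics/c1.png

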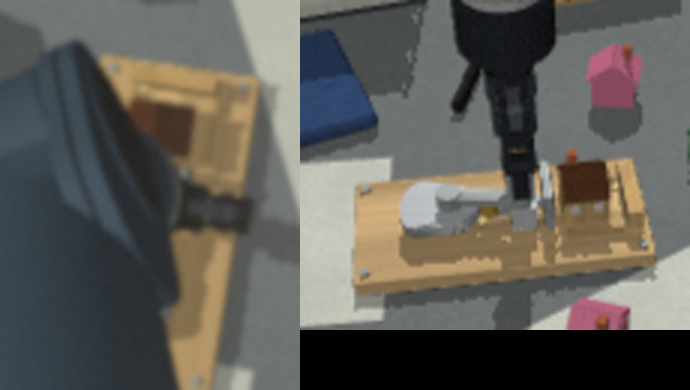

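The side crop shows the near finger at about (520,170), squarely over the handle beside the arm's end. The crank hasn't moved. Next I close gently.

>>> move_arm:
  plan:
    - {"tx":0,"ty":0,"tz":0,"yaw":0,"grip":0}
    - {"tx":0,"ty":0,"tz":0,"yaw":0,"grip":0}
    - {"tx":0,"ty":0,"tz":0,"yaw":0,"grip":0}
    - {"tx":0,"ty":0,"tz":0,"yaw":0,"grip":0}
    - {"tx":0,"ty":0,"tz":0,"yaw":0,"grip":0}
    - {"tx":0,"ty":0,"tz":0,"yaw":0,"grip":0}
    - {"tx":0,"ty":0,"tz":0,"yaw":0,"grip":0}
    - {"tx":0,"ty":0,"tz":0,"yaw":0,"grip":0}
  newtons: 30

```text
clock: 2.87
tool_pos: [0.6194, 0.2071, 0.0717]
tcp_rot: [0.256, 3.131, 0.001]
contact_force: [0.2, 0.2, 5.5]
gripper_width: 0.248
grip_force: 30.5
```

>>> move_arm:
  plan:
    - {"tx":-0.15,"ty":0.82,"tz":0,"yaw":0,"grip":0}
    - {"tx":-0.18,"ty":1.66,"tz":0,"yaw":0,"grip":0}
    - {"tx":-0.09,"ty":2.49,"tz":0,"yaw":0,"grip":0}
    - {"tx":0.11,"ty":3.3,"tz":0,"yaw":0,"grip":0}
    - {"tx":0.43,"ty":4.08,"tz":0,"yaw":0,"grip":0}
    - {"tx":0.85,"ty":4.81,"tz":0,"yaw":0,"grip":0}
    - {"tx":1.36,"ty":5.46,"tz":0,"yaw":0,"grip":0}
    - {"tx":1.96,"ty":6.05,"tz":0,"yaw":0,"grip":0}

```text
clock: 3.53
tool_pos: [0.61, 0.2697, 0.0716]
tcp_rot: [0.256, 3.13, -0.001]
contact_force: [-0.4, -1.9, 6.2]
gripper_width: 0.248
grip_force: 30.7
```

```bash
cat > n.py <<'E'
from station import ctrl
from h import *
s=ctrl.state();c=toclamp(s["tool_pos"]);print(c.round(4),np.hypot(*c).round(4),np.degrees(np.arctan2(c[1],c[0])).round(1),s["contact_force"].round(1),s["gripper_width"])
E
python3 n.py
```

```text
[0.0397 0.0462] 0.0609 49.3 [-0.4 -1.9  6.2] 0.24759074952087726
```

>>> move_arm:
  plan:
    - {"tx":0.68,"ty":0.49,"tz":0,"yaw":0,"grip":0}
    - {"tx":1.42,"ty":0.88,"tz":0,"yaw":0,"grip":0}
    - {"tx":2.21,"ty":1.17,"tz":0,"yaw":0,"grip":0}
    - {"tx":3.02,"ty":1.34,"tz":0,"yaw":0,"grip":0}
    - {"tx":3.86,"ty":1.4,"tz":0,"yaw":0,"grip":0}
    - {"tx":4.7,"ty":1.34,"tz":0,"yaw":0,"grip":0}
    - {"tx":5.51,"ty":1.17,"tz":0,"yaw":0,"grip":0}
    - {"tx":6.3,"ty":0.88,"tz":0,"yaw":0,"grip":0}

```text
clock: 4.2
tool_pos: [0.5494, 0.289, 0.0717]
tcp_rot: [0.256, 3.129, 0.001]
contact_force: [4.4, -1.0, 4.5]
gripper_width: 0.252
grip_force: 30.6
```

```bash
python3 n.py
```

```text
[-0.0233  0.0555] 0.0601 112.7 [ 4.4 -1.   4.5] 0.2515731992735894
```

>>> move_arm:
  plan:
    - {"tx":0.74,"ty":-0.39,"tz":0,"yaw":0,"grip":0}
    - {"tx":1.42,"ty":-0.88,"tz":0,"yaw":0,"grip":0}
    - {"tx":2.02,"ty":-1.47,"tz":0,"yaw":0,"grip":0}
    - {"tx":2.53,"ty":-2.12,"tz":0,"yaw":0,"grip":0}
    - {"tx":2.95,"ty":-2.85,"tz":0,"yaw":0,"grip":0}
    - {"tx":3.27,"ty":-3.63,"tz":0,"yaw":0,"grip":0}
    - {"tx":3.49,"ty":-4.54,"tz":0,"yaw":0,"grip":0}
    - {"tx":3.56,"ty":-5.48,"tz":0,"yaw":0,"grip":0}

```text
clock: 4.87
tool_pos: [0.5047, 0.2403, 0.0716]
tcp_rot: [0.255, 3.13, 0.001]
contact_force: [3.5, 0.9, 5.5]
gripper_width: 0.25
grip_force: 30.6
```

```bash
python3 n.py
```

```text
[-0.0595  0.0002] 0.0595 179.8 [3.5 0.9 5.5] 0.24979321390553474
```

At 180°. I open the gripper while holding the pose, then go straight up.

>>> move_arm:
  plan:
    - {"tx":0,"ty":0,"tz":0,"yaw":0,"grip":0}
    - {"tx":0,"ty":0,"tz":0,"yaw":0,"grip":0.5}
    - {"tx":0,"ty":0,"tz":0,"yaw":0,"grip":1}
    - {"tx":0,"ty":0,"tz":0,"yaw":0,"grip":1}
    - {"tx":0,"ty":0,"tz":0,"yaw":0,"grip":1}
    - {"tx":0,"ty":0,"tz":0,"yaw":0,"grip":1}
    - {"tx":0,"ty":0,"tz":0,"yaw":0,"grip":1}
    - {"tx":0,"ty":0,"tz":0,"yaw":0,"grip":1}

```text
clock: 5.53
tool_pos: [0.5048, 0.2404, 0.0712]
tcp_rot: [-0.255, -3.131, 0.0]
contact_force: [-0.3, 1.0, -0.3]
gripper_width: 0.999
grip_force: 0.0
```

>>> move_arm:
  plan:
    - {"tx":0,"ty":0,"tz":-1,"yaw":0,"grip":1}
    - {"tx":0,"ty":0,"tz":-3,"yaw":0,"grip":1}
    - {"tx":0,"ty":0,"tz":-6,"yaw":0,"grip":1}
    - {"tx":0,"ty":0,"tz":-9,"yaw":0,"grip":1}
    - {"tx":0,"ty":0,"tz":-12,"yaw":0,"grip":1}
    - {"tx":0,"ty":0,"tz":-15,"yaw":0,"grip":1}
    - {"tx":0,"ty":0,"tz":-16,"yaw":0,"grip":1}
    - {"tx":0,"ty":0,"tz":-16,"yaw":0,"grip":1}

```text
clock: 6.2
tool_pos: [0.5062, 0.2411, 0.235]
tcp_rot: [0.256, 3.126, 0.005]
contact_force: [0.6, 0.2, 0.6]
gripper_width: 1.002
grip_force: 0.0
```

>>> move_arm:
  plan:
    - {"tx":0,"ty":4,"tz":0,"yaw":0,"grip":1}
    - {"tx":0,"ty":8,"tz":0,"yaw":0,"grip":1}
    - {"tx":0,"ty":12,"tz":0,"yaw":0,"grip":1}
    - {"tx":0,"ty":16,"tz":0,"yaw":0,"grip":1}
    - {"tx":0,"ty":20,"tz":0,"yaw":0,"grip":1}
    - {"tx":0,"ty":22,"tz":0,"yaw":0,"grip":1}
    - {"tx":0,"ty":22,"tz":0,"yaw":0,"grip":1}
    - {"tx":0,"ty":22,"tz":0,"yaw":0,"grip":1}

```text
clock: 6.87
tool_pos: [0.5395, 0.4584, 0.2292]
tcp_rot: [-0.252, -3.129, 0.003]
contact_force: [-0.5, -0.8, -0.7]
gripper_width: 1.002
grip_force: 0.0
```

Run:
```python
from station import read_camera
from h import *
o=[]
for n,(x,y,w,h) in(("top",(150,140,100,140)),("side",(130,90,160,120))):
    d=read_camera(n);np.savez(n+"2.npz",**{k:d[k] for k in("img","K","cam_to_world")})
    o.append(cv2.resize(d["img"][y:y+h,x:x+w],(w*3,h*3),interpolation=2))
a,b=o;im=np.zeros((420,780,3),np.uint8);im[:,:300]=a;im[:360,300:]=b;cv2.imwrite("pics/c2.png",im)
for k in("top0","top2"):
    d=load(k);m=cv2.inRange(cv2.cvtColor(d["img"],cv2.COLOR_BGR2HSV),(0,80,20),(14,255,110));m[:160]=0;m[215:]=0;m[:,:180]=0;m[:,230:]=0
    c=max(cv2.findContours(m,0,2)[0],key=cv2.contourArea);r=cv2.minAreaRect(c);print(k,r,toclamp(onz(d,r[0],.05)).round(4))
```

```text
top0 ((202.7799835205078, 182.04000854492188), (20.50609588623047, 15.414929389953613), 8.13010311126709) [0.1157 0.0027]
top2 ((203.48648071289062, 177.58106994628906), (20.2210750579834, 16.111101150512695), 9.462322235107422) [0.1262 0.0027]
```

View pics/c2.png

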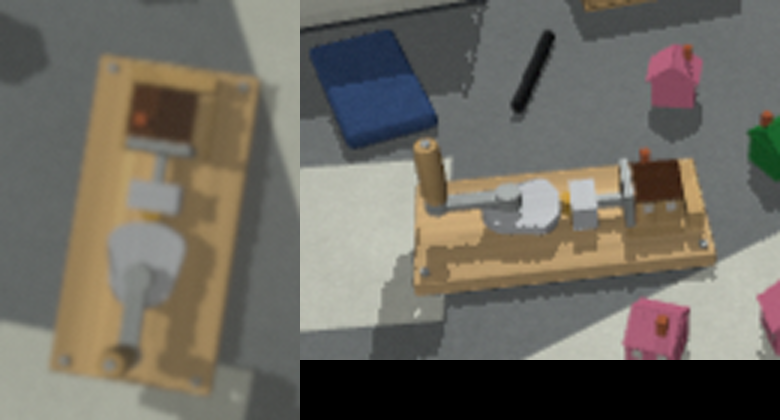

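In the crop the handle at (115,360) points straight away from the house. The roller is on the broad end of the cam, and the upright house (165,110) sits between jaw and stop.

```bash
python3 -c "
from station import ctrl
print(ctrl.sign_off())"
```

```text
the job is handed in; nothing more can be done
None
```

The little house is clamped against the stop with the crank arm pointing straight away from it (about 180°), the gripper has let go, the truck's clamp was left alone, and the job is handed in; no verdict came back.

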